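Seat three sample tubes in the autosampler, in measuring order

ROBOT

A 7-joint arm with a two-finger parallel gripper is mounted at the origin on the work surface. World frame = base frame: x ahead of the robot, y to its left, z up, the work surface at z = 0. Lengths are in mm, angles in rad, forces in N, time in s.
With the tool pointing down it reaches from about 350 to 900 mm from the base axis. Payload 7.2 kg.
Tool frame: the origin (TCP) lies between the finger pads; the fingertips stand 17 mm ahead of it and the grasp point (between the pads) lies 2 mm behind it; z points along the fingers, y is the line along which they close (so a half turn about z gives the same grasp; the last joint's range is limited). The gripper opens to 85 mm and grips with 20 to 120 N. Pads are 22 mm wide; open, the fingers measure 114 mm over their backs; the gripper's body (76 mm by 85 mm) begins 54 mm behind the grasp point. The pads swing forward as they close: fully open they stand 13 mm farther back than shut.
Start: joints at [1.096, 0.411, -0.013, 1.596, 0.006, 1.134, -0.082], TCP at [247.284, -574.002, 248.297] pointing down, gripper open.
Joint ranges: [-2.95, 2.95], [-0.29, 1.99], [-1.47, 1.44], [0.14, 2.54], [-1.03, 4.17], [0.13, 1.85], [-2.86, 2.86]. Speed limits (rad/s): [2.39, 2.39, 3.01, 3.01, 3.14, 3.14, 3.14].

INTERFACE

Orientations are given as a unit quaternion [x, y, z, w].
In Python, from cell import robot gives the robot as it stands.
- The arm moves only by the shell command python3 -m jog 'ROWS' [FORCE]. ROWS is JSON, a list of rows, each a list of 7 numbers: the gripper's target within -1 to 1 (fully open at 1, half-way at 0, shut at -1), then the shift along the tool's x, y, z in cm, then the turn, a rotation vector about the tool's x, y, z in rad. A call has exactly 8 rows; each row is the pose to reach, as a shift and turn from the pose commanded when the call began, along the tool's axes at that moment; what a row does not reach only later rows make up. A row lasts 1/8 s, in which the tool goes at most 62.5 mm and 10.7 degrees, less where a joint would pass 70% of its speed; a pose out of reach is approached as far as the arm can. A call with a gripper value outside its range is refused whole. The fingers move at their own pace and stop on an object; FORCE is the grip in N (left out, the last holds). Time passes only in rows, so rows that repeat a pose let the fingers close, or fill a call up. It gives the time, the measured TCP pose, the force, the opening and the grip force at its end, in the units of the state.
- robot.get_state(): the state, without advancing time (a new reading comes with each control period).
- robot.read_camera(name): name is "side" or "top" or "wrist"; returns the picture (420x560x3 uint8, red, green, blue); there is no depth.
- robot.camera_info(name): a dict with "fovy" (degrees; the focal length in pixels is half the picture's height over the tangent of half this angle, whatever the lens; pixels are square), "cx", "cy" (the principal point, pixels), "k1" (the pictures are not rectified: a ray, as slopes to the right and down, at radius r is drawn at 1 + k1 r^2 times it, then the intrinsics apply), "rvec" (rotation vector, rad) and "tvec" (3), from world to camera coordinates, as OpenCV has them. Camera axes: x right, y down, z forward; pixel columns grow to the right and rows downward; lengths in mm; the calibration is good to about 2 mm. A picture is of the moment at which its call begins: read the wrist's pose just before it. camera_info takes no time and is no camera call; for the wrist camera it gives the pose at the moment of the call.
- robot.job_done(): hands the job in; it is judged then, once.
Trained networks look in the newest picture that a camera, given by its name, has taken for a name from the list of things; names that differ only in an ending like _2 or _b are one class to them, and where a whole thing is asked for, a point or a joint stands for the part that bears it (a point fixed in the world has none). Each returns a list of dicts, best first, with "conf" (0 to 1); they miss things now and then, are a little off and sometimes report something else, mostly with a low value. They report only what shows in the picture. A call takes as long as a camera call.
- robot.trace(label, camera): "mask" (420x560 bool, what is visible of it).
- robot.tip_of(label, camera): "location" ([x, y, z] in mm, in world coordinates, good to about 4 mm: a listed point, or the origin of a listed thing).
The state is a dict: "clock": time; "joint_pos": joint angles; "dq": joint speeds; "tau": joint torques, N m; "tcp_pos": TCP position; "orientation": TCP orientation; "force": force on the tool from outside, world axes, zero at the start; "wrist_torque": the same for the moment, N m; "finger_gap": opening from 0.0 (shut) to 1.0 (fully open); "grip_force": force on a finger pad.
Only numpy, scipy, OpenCV 4.12 (cv2) and the standard library are available. Lean on these libraries where they do the work, as an engineer would, in place of code of your own. Each camera call takes 0.05 s, during which the arm holds its last target. There are 200 camera calls.

TASK

The autosampler registers its tubes in the order in which they are seated. With the closed fingertips press gently on the caps from above, pushing first the white-capped tube fully home (cap resting on its collar), then the blue-capped one, then the orange-capped one; leave the green-capped tube standing proud. Only push: do not pull or lift any tube, and do not disturb the measuring cell, bottle and mouse standing around the block.

Things in the scene. Friction and masses are not known exactly. Their poses are not given: they have to be found in the camera images.
- sampler: black autosampler block fixed to the bench, 200 x 180 mm and 70 mm high, origin at the centre of its underside; its top carries four wells in a square of 76 mm pitch (at +-38 mm along its x and y). Which tube stands in which well varies, as does the block's place and yaw. White, blue, orange and green caps each occur once on it
- well_white: well of the tube with the white cap: an aluminium collar (44 mm across, standing 6 mm above the block) in a sprung seat, and the tube in it. The sprung seat gives under load by about 1 mm per 1.5 N, at most 8 mm, and returns when let go; origin on the tube's axis at the block's top surface, 70 mm above the bench; z up
- cap_white (a point): centre of the flat top of the white screw cap (35 mm across, 14 mm high) of an upright clear 29 mm sample tube; it moves with the tube. Its height above the bench, when nothing presses on it, is 108 mm minus the joint value, so 90 mm when the tube is fully home; while pressed it is lower by what the sprung seat gives (2 mm while the tube slides, up to 8 mm when pushed hard)
- tube_white (a joint): how far the white-capped tube has been pushed down into its collar, m: 0 is 18 mm proud, 0.018 is fully home with the cap's underside resting on the collar (a hard stop); starts at 0 to 0.005. A friction fit: it slides under about 3 N, rather more if pushed fast (25 N more per m/s), and stays where it is left; it could be pulled up as well (negative values)
- well_blue: well of the tube with the blue cap: an aluminium collar (44 mm across, standing 6 mm above the block) in a sprung seat, and the tube in it. The sprung seat gives under load by about 1 mm per 1.5 N, at most 8 mm, and returns when let go; origin on the tube's axis at the block's top surface, 70 mm above the bench; z up
- cap_blue (a point): centre of the flat top of the blue screw cap (35 mm across, 14 mm high) of an upright clear 29 mm sample tube; it moves with the tube. Its height above the bench, when nothing presses on it, is 108 mm minus the joint value, so 90 mm when the tube is fully home; while pressed it is lower by what the sprung seat gives (2 mm while the tube slides, up to 8 mm when pushed hard)
- tube_blue (a joint): how far the blue-capped tube has been pushed down into its collar, m: 0 is 18 mm proud, 0.018 is fully home with the cap's underside resting on the collar (a hard stop); starts at 0 to 0.005. A friction fit: it slides under about 3 N, rather more if pushed fast (25 N more per m/s), and stays where it is left; it could be pulled up as well (negative values)
- well_orange: well of the tube with the orange cap: an aluminium collar (44 mm across, standing 6 mm above the block) in a sprung seat, and the tube in it. The sprung seat gives under load by about 1 mm per 1.5 N, at most 8 mm, and returns when let go; origin on the tube's axis at the block's top surface, 70 mm above the bench; z up
- cap_orange (a point): centre of the flat top of the orange screw cap (35 mm across, 14 mm high) of an upright clear 29 mm sample tube; it moves with the tube. Its height above the bench, when nothing presses on it, is 108 mm minus the joint value, so 90 mm when the tube is fully home; while pressed it is lower by what the sprung seat gives (2 mm while the tube slides, up to 8 mm when pushed hard)
- tube_orange (a joint): how far the orange-capped tube has been pushed down into its collar, m: 0 is 18 mm proud, 0.018 is fully home with the cap's underside resting on the collar (a hard stop); starts at 0 to 0.005. A friction fit: it slides under about 3 N, rather more if pushed fast (25 N more per m/s), and stays where it is left; it could be pulled up as well (negative values)
- well_green: well of the tube with the green cap: an aluminium collar (44 mm across, standing 6 mm above the block) in a sprung seat, and the tube in it. The sprung seat gives under load by about 1 mm per 1.5 N, at most 8 mm, and returns when let go; origin on the tube's axis at the block's top surface, 70 mm above the bench; z up
- cap_green (a point): centre of the flat top of the green screw cap (35 mm across, 14 mm high) of an upright clear 29 mm sample tube; it moves with the tube. Its height above the bench, when nothing presses on it, is 108 mm minus the joint value, so 90 mm when the tube is fully home; while pressed it is lower by what the sprung seat gives (2 mm while the tube slides, up to 8 mm when pushed hard)
- tube_green (a joint): how far the green-capped tube has been pushed down into its collar, m: 0 is 18 mm proud, 0.018 is fully home with the cap's underside resting on the collar (a hard stop); starts at 0 to 0.005. A friction fit: it slides under about 3 N, rather more if pushed fast (25 N more per m/s), and stays where it is left; it could be pulled up as well (negative values)
- cell: loose black measuring cell with yellow label, 60 x 95 x 45 mm with two steel ports on top (53 mm high in all), beside the sampler; origin at the centre of its underside
- buffer: loose standing amber bottle with a black cap, 52 mm across, 100 mm high, beside the sampler; origin at the centre of its underside
- mouse: loose black computer mouse, 100 x 58 x 25 mm, beyond the sampler; origin at the centre of its underside

How it is judged (in metres and radians):
On the way, in this order (a step that is already met when the one before it is completed fails the run):
1. the white-capped tube is home (value of joint tube_white above 0.014 m), for 0.1 s.
2. the blue-capped tube is home (value of joint tube_blue above 0.014 m), for 0.1 s.
3. the orange-capped tube is home (value of joint tube_orange above 0.014 m), for 0.1 s.
At the end, for the whole second after the job is handed in: the white-, blue- and orange-capped tubes are down to within 4.5 mm of fully home, the green-capped one still stands at least 9 mm proud, and cell, bottle and mouse stand upright within 20 mm of where they were (value of joint each of tube_white, tube_blue, tube_orange above 0.0135 m and value of joint tube_green between -0.004 and 0.009 m and distance of each of cell, buffer, mouse from where it was at the start of the episode below 0.02 m and angle between each of cell, buffer, mouse's own z axis and vertical below 0.15 rad); the robot touches nothing.
It fails at once if a tube is pushed down (less than 9 mm proud) while the one before it in the order is not yet home ((value of joint tube_blue above 0.009 m and value of joint tube_white below 0.013 m) or (value of joint tube_orange above 0.009 m and value of joint tube_blue below 0.013 m)).
It fails at once if the green-capped tube is pushed down (less than 9 mm proud) (value of joint tube_green above 0.009 m).
It fails at once if a tube is pulled up (more than 4 mm above its highest start) (value of joint any of tube_white, tube_blue, tube_orange, tube_green below -0.004 m).
It fails at once if a tube or its collar is pressed harder than 25 N (contact force between any of well_white, well_blue, well_orange, well_green and anything else above 25 N).
It fails at once if the cell, bottle or mouse is shifted by more than 20 mm or tipped (distance of any of cell, buffer, mouse from where it was at the start of the episode above 0.02 m or angle between any of cell, buffer, mouse's own z axis and vertical above 0.15 rad).
It also fails if it takes over 42 s, if anything falls off the work surface, if the arm or the gripper's body presses on something with over 40 N, if the wrist force passes 120 N, or if a joint passes its speed limit or range.

## Working session

There is one attempt and no reset: what is moved stays moved. The work goes in short steps, Python scripts to look and compute and a shell command to move; the robot and the scene stay as the last step left them, time stands still between calls to the robot, and variables do not carry over. Pictures are saved under pics/ and viewed, at most 10 in all, crops included, and the job is handed in when it is done.

```bash
mkdir -p pics; cat > h.py <<'E'
from cell import robot
import numpy as np, cv2
from scipy.spatial.transform import Rotation as R
def save(cam,n):
    im=robot.read_camera(cam); cv2.imwrite(f'pics/{n}.png',im[:,:,::-1]); return im
def ray(cam,u,v,z):
    c=robot.camera_info(cam); f=210/np.tan(np.radians(c['fovy'])/2)
    d=np.array([(u-c['cx'])/f,(v-c['cy'])/f]); s=d.copy()
    for _ in range(20): s=d/(1+c['k1']*(s@s))
    M=R.from_rotvec(c['rvec']).as_matrix(); o=-M.T@np.array(c['tvec']); w=M.T@np.array([*s,1])
    return o+w*(z-o[2])/w[2]
E
python3 - <<'E'
from h import *
save('top','t0'); save('side','s0')
s=robot.get_state(); print({k:np.round(s[k],3) for k in ('clock','tcp_pos','orientation','force','finger_gap')})
for n in ['cap_white','cap_blue','cap_orange','cap_green','sampler','cell','buffer','mouse']:
    for r in robot.tip_of(n,'top')[:2]: print(n,np.round(r['location'],1),round(r['conf'],2))
for n in ['cap_white','cap_blue','cap_orange','cap_green']:
    for r in robot.tip_of(n,'side')[:1]: print('side',n,np.round(r['location'],1),round(r['conf'],2))
print(R.from_quat(s['orientation']).as_matrix().round(3))
E
```

```text
{'clock': np.float64(0.1), 'tcp_pos': array([ 247.113, -573.624,  247.503]), 'orientation': array([ 0.979,  0.202, -0.   , -0.001]), 'force': array([0.401, 0.234, 0.033]), 'finger_gap': np.float64(1.001)}
cap_white [ 512.4 -144.8  106.5] 0.88
cap_blue [534.3 -66.6 103.8] 0.88
cap_orange [604.3 -85.3 104.4] 0.93
cap_green [ 584.1 -160.2  100.2] 0.83
sampler [ 5.563e+02 -1.125e+02 -1.000e-01] 0.69
sampler [ 4.960e+02 -2.494e+02 -3.000e-01] 0.61
buffer [ 498.2 -250.6    1.6] 0.57
mouse [ 739.2 -134.1   -0.8] 0.63
side cap_white [ 513.8 -140.8  106.2] 0.69
side cap_blue [531.9 -68.8 102.1] 0.58
side cap_orange [606.2 -86.3  99.2] 0.78
side cap_green [ 589.9 -159.9  103.7] 0.62
[[ 0.918  0.396 -0.001]
 [ 0.396 -0.918  0.001]
 [-0.    -0.001 -1.   ]]
```

View pics/t0.png

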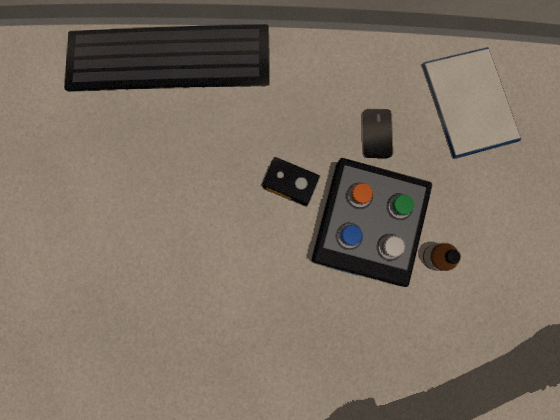

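View pics/s0.png

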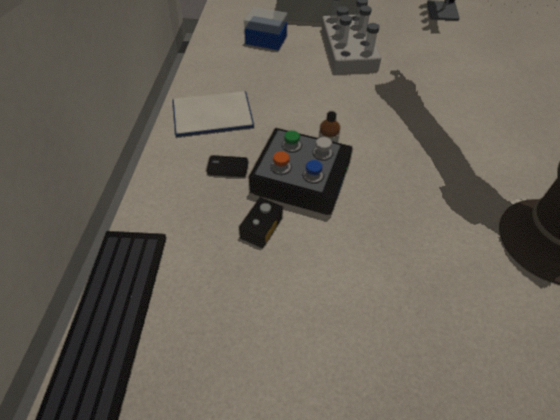

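The top view shows the caps at orange (361,194), green (403,205), blue (351,236) and white (394,246). Bottle is at (447,257), cell at (291,182) and mouse at (377,133). The side view confirms the same layout and agrees within 4 mm, so I'll move above white with the gripper closing.

```bash
python3 -m jog '[[-1,5.2,-3.6,0,0,0,0],[-1,10.4,-7.2,0,0,0,0],[-1,15.6,-10.9,1,0,0,0],[-1,20.8,-14.5,2,0,0,0],[-1,26,-18.1,3,0,0,0],[-1,31.2,-21.8,5,0,0,0],[-1,36.4,-25.4,6,0,0,0],[-1,41.5,-29,7,0,0,0]]' 20
python3 -m jog '[[-1,0,0,0,0,0,0],[-1,0,0,0,0,0,0],[-1,0,0,0,0,0,0],[-1,0,0,0,0,0,0],[-1,0,0,0,0,0,0],[-1,0,0,0,0,0,0],[-1,0,0,0,0,0,0],[-1,0,0,0,0,0,0]]'
python3 - <<'E'
from h import *
s=robot.get_state(); print({k:np.round(s[k],3) for k in ('clock','tcp_pos','orientation','force','finger_gap')})
save('wrist','w1')
for n in ['cap_white','cap_blue','cap_orange','cap_green']:
    for r in robot.tip_of(n,'wrist')[:1]: print(n,np.round(r['location'],1),round(r['conf'],2))
    for r in robot.trace(n,'wrist')[:1]:
        v,u=np.nonzero(r['mask']); p=(u.mean(),v.mean()); print(n,np.round(p),len(u),round(r['conf'],2),ray('wrist',*p,105).round(1))
E
```

```text
clock: 1.7
tcp_pos: [507.8, -152.9, 180.3]
orientation: [0.979, 0.202, 0.0, 0.0]
force: [0.6, -0.4, 0.8]
finger_gap: 0.003
grip_force: 0.0
clock: 2.7
tcp_pos: [506.9, -154.5, 180.4]
orientation: [0.979, 0.202, -0.0, 0.0]
force: [-0.6, 1.1, 0.3]
finger_gap: 0.003
grip_force: 0.0
{'clock': np.float64(2.7), 'tcp_pos': array([ 506.889, -154.494,  180.391]), 'orientation': array([ 0.979,  0.202, -0.   ,  0.   ]), 'force': array([-0.641,  1.142,  0.326]), 'finger_gap': np.float64(0.003)}
cap_white [ 515.2 -146.3  103.1] 0.9
cap_white [265. 215.] 2353 0.93 [ 516.  -140.9  105. ]
cap_blue [531.7 -66.3 101.3] 0.87
cap_orange [603.8 -86.2 106.1] 0.7
cap_orange [236.  46.] 3273 0.85 [604.4 -86.  105. ]
cap_green [ 594.3 -156.9  103.3] 0.88
cap_green [335. 124.] 2718 0.83 [ 587.3 -157.8  105. ]
```

View pics/w1.png

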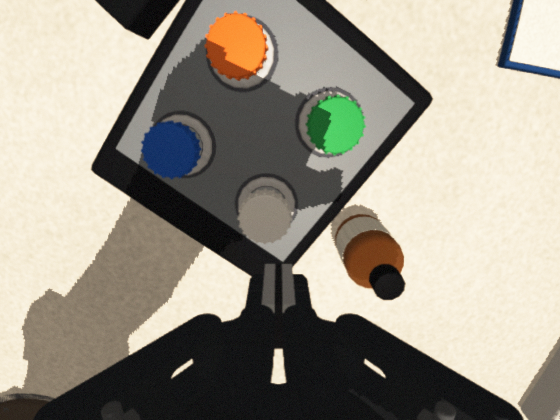

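The wrist view shows white at (265,215), right ahead of the closed fingertips at (279,265), and blue, orange and green where expected. The offset to white is about 1.1 / -0.9 cm in tool x/y, so I'll centre and descend to just above the cap.

```bash
python3 -m jog '[[-1,1.1,-0.9,0.5,0,0,0],[-1,1.1,-0.9,2,0,0,0],[-1,1.1,-0.9,3.5,0,0,0],[-1,1.1,-0.9,4.5,0,0,0],[-1,1.1,-0.9,5,0,0,0],[-1,1.1,-0.9,5,0,0,0],[-1,1.1,-0.9,5,0,0,0],[-1,1.1,-0.9,5,0,0,0]]'
python3 - <<'E'
from h import *
save('side','s1'); im=cv2.imread('pics/s1.png')[90:230,210:390]; cv2.imwrite('pics/s1c.png',cv2.resize(im,None,fx=4,fy=4,interpolation=cv2.INTER_CUBIC))
E
```

```text
clock: 4.15
tcp_pos: [513.7, -142.0, 130.9]
orientation: [0.979, 0.202, 0.0, 0.0]
force: [-0.2, -0.6, -1.2]
finger_gap: -0.004
grip_force: 0.0
```

View pics/s1c.png

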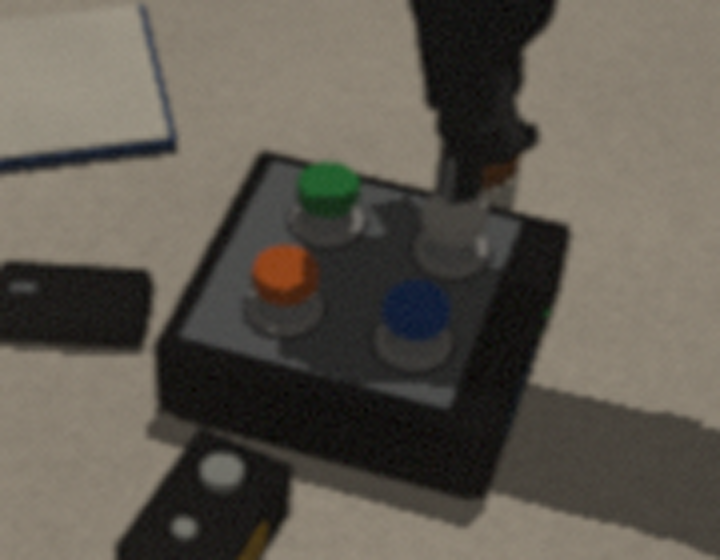

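The closed fingertips (crop ~(455,195)) stand right above the centre of the white cap, ~(455,215). Time to press down.

```bash
python3 -m jog '[[-1,0,0,0.4,0,0,0],[-1,0,0,0.8,0,0,0],[-1,0,0,1.2,0,0,0],[-1,0,0,1.6,0,0,0],[-1,0,0,1.9,0,0,0],[-1,0,0,2.2,0,0,0],[-1,0,0,2.5,0,0,0],[-1,0,0,2.6,0,0,0]]'
```

```text
clock: 5.2
tcp_pos: [513.5, -141.9, 104.2]
orientation: [0.979, 0.202, -0.0, 0.0]
force: [-0.3, -0.4, 3.0]
finger_gap: -0.001
grip_force: 1.7
```

```bash
python3 -m jog '[[-1,0,0,0.1,0,0,0],[-1,0,0,0.2,0,0,0],[-1,0,0,0.3,0,0,0],[-1,0,0,0.3,0,0,0],[-1,0,0,0.3,0,0,0],[-1,0,0,0.3,0,0,0],[-1,0,0,0.3,0,0,0],[-1,0,0,0.3,0,0,0]]'
```

```text
clock: 6.2
tcp_pos: [513.6, -141.9, 101.8]
orientation: [0.979, 0.202, 0.0, 0.0]
force: [-1.8, -0.2, 6.6]
finger_gap: 0.002
grip_force: 3.4
```

Force rose to 6.6 N, more than sliding friction, so white is on its stop. Next: lift and cross to blue.

```bash
python3 -m jog '[[-1,0,0,-1,0,0,0],[-1,0,0,-2.5,0,0,0],[-1,0,0,-3.5,0,0,0],[-1,1.5,-2,-4,0,0,0],[-1,3,-4,-4,0,0,0],[-1,4.6,-6,-4,0,0,0],[-1,4.6,-6,-4,0,0,0],[-1,4.6,-6,-4,0,0,0]]'
python3 - <<'E'
from h import *
save('side','s2'); im=cv2.imread('pics/s2.png')[90:230,210:390]; cv2.imwrite('pics/s2c.png',cv2.resize(im,None,fx=4,fy=4,interpolation=cv2.INTER_CUBIC))
E
```

```text
clock: 7.2
tcp_pos: [531.7, -69.4, 141.6]
orientation: [0.979, 0.202, -0.0, 0.0]
force: [-0.4, 0.1, 0.1]
finger_gap: -0.0
grip_force: 0.0
```

View pics/s2c.png

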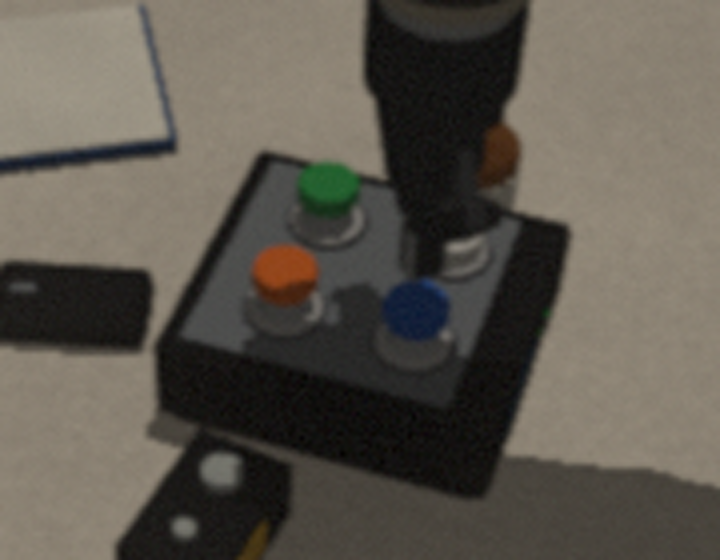

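The white cap now sits flat on its collar at about (465,245) in the crop, and the tips are over blue at (415,300). I'll press blue the same way.

```bash
python3 -m jog '[[-1,0,0,0.8,0,0,0],[-1,0,0,1.5,0,0,0],[-1,0,0,1.9,0,0,0],[-1,0,0,2.3,0,0,0],[-1,0,0,2.7,0,0,0],[-1,0,0,3,0,0,0],[-1,0,0,3.3,0,0,0],[-1,0,0,3.6,0,0,0]]'
python3 -m jog '[[-1,0,0,0.2,0,0,0],[-1,0,0,0.4,0,0,0],[-1,0,0,0.4,0,0,0],[-1,0,0,0.4,0,0,0],[-1,0,0,0.4,0,0,0],[-1,0,0,0.4,0,0,0],[-1,0,0,0.4,0,0,0],[-1,0,0,0.4,0,0,0]]'
```

```text
clock: 8.25
tcp_pos: [531.8, -68.7, 105.2]
orientation: [0.979, 0.202, -0.0, 0.0]
force: [-1.4, -0.8, 3.3]
finger_gap: -0.003
grip_force: 1.5
clock: 9.25
tcp_pos: [531.9, -68.7, 101.7]
orientation: [0.979, 0.202, -0.0, 0.0]
force: [-4.4, -2.0, 6.6]
finger_gap: -0.001
grip_force: 3.5
```

Blue gave the same force at the same height, so it is home. Now orange.

```bash
python3 -m jog '[[-1,0,0,-1,0,0,0],[-1,0,0,-2.5,0,0,0],[-1,0,0,-3.5,0,0,0],[-1,2,1.5,-4,0,0,0],[-1,4,3,-4,0,0,0],[-1,6,4.6,-4,0,0,0],[-1,6,4.6,-4,0,0,0],[-1,6,4.6,-4,0,0,0]]'
python3 - <<'E'
from h import *
save('side','s3'); im=cv2.imread('pics/s3.png')[90:230,210:390]; cv2.imwrite('pics/s3c.png',cv2.resize(im,None,fx=4,fy=4,interpolation=cv2.INTER_CUBIC))
E
```

```text
clock: 10.25
tcp_pos: [604.5, -86.7, 141.4]
orientation: [0.979, 0.202, -0.0, -0.0]
force: [-1.0, 1.0, 0.4]
finger_gap: -0.004
grip_force: 0.0
```

View pics/s3c.png

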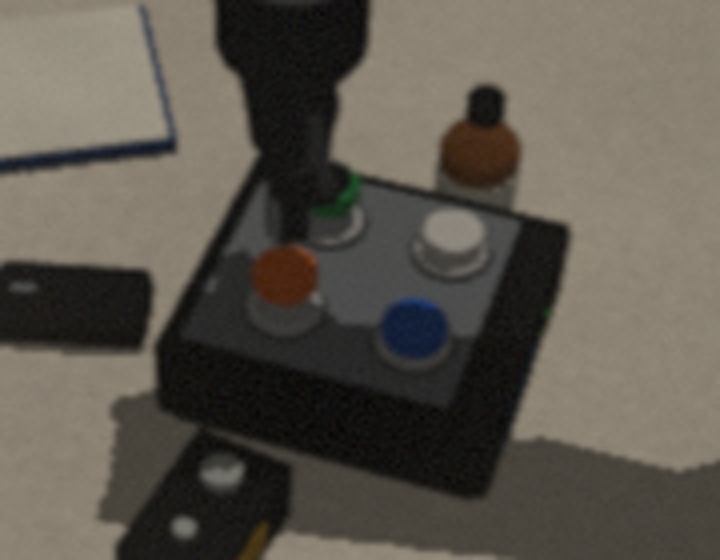

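White (452,235) and blue (415,328) both rest on their collars, and the tips are above orange at (285,270).

```bash
python3 -m jog '[[-1,0,0,0.8,0,0,0],[-1,0,0,1.5,0,0,0],[-1,0,0,1.9,0,0,0],[-1,0,0,2.3,0,0,0],[-1,0,0,2.7,0,0,0],[-1,0,0,3,0,0,0],[-1,0,0,3.3,0,0,0],[-1,0,0,3.6,0,0,0]]'
python3 -m jog '[[-1,0,0,0.2,0,0,0],[-1,0,0,0.4,0,0,0],[-1,0,0,0.4,0,0,0],[-1,0,0,0.4,0,0,0],[-1,0,0,0.4,0,0,0],[-1,0,0,0.4,0,0,0],[-1,0,0,0.4,0,0,0],[-1,0,0,0.4,0,0,0]]'
python3 -m jog '[[-1,0,0,-1,0,0,0],[-1,0,0,-3,0,0,0],[-1,0,0,-6,0,0,0],[-1,0,0,-9,0,0,0],[-1,0,0,-12,0,0,0],[-1,0,0,-14,0,0,0],[-1,0,0,-14,0,0,0],[-1,0,0,-14,0,0,0]]'
python3 - <<'E'
from h import *
save('side','s4'); im=cv2.imread('pics/s4.png')[90:250,200:400]; cv2.imwrite('pics/s4c.png',cv2.resize(im,None,fx=3.7,fy=3.7,interpolation=cv2.INTER_CUBIC))
E
```

```text
clock: 11.3
tcp_pos: [605.2, -87.1, 105.3]
orientation: [0.979, 0.202, -0.0, 0.0]
force: [-2.5, -0.1, 3.3]
finger_gap: -0.003
grip_force: 1.5
clock: 12.3
tcp_pos: [605.3, -87.1, 101.9]
orientation: [0.979, 0.202, 0.0, 0.0]
force: [-3.3, 0.8, 7.1]
finger_gap: -0.0
grip_force: 3.4
clock: 13.3
tcp_pos: [604.9, -87.1, 240.5]
orientation: [0.979, 0.202, -0.0, -0.0]
force: [-1.0, 0.8, -0.0]
finger_gap: -0.001
grip_force: 0.0
```

View pics/s4c.png

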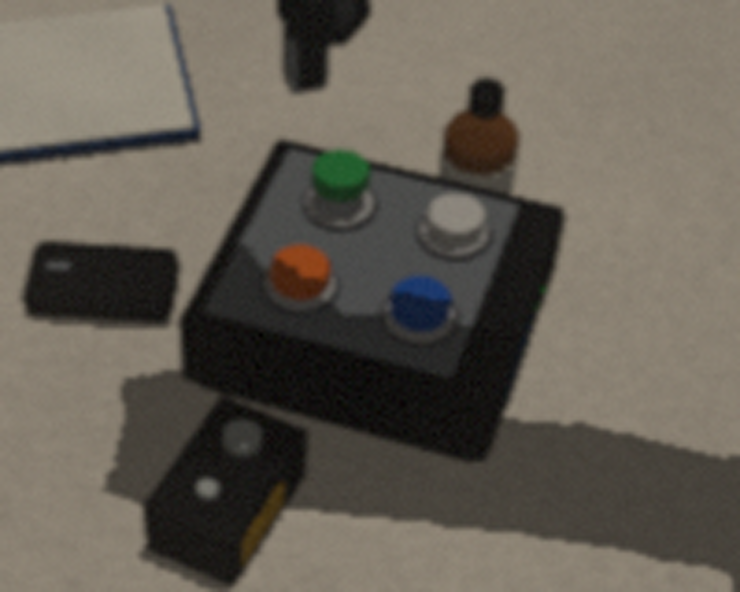

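White (457,220), blue (421,303) and orange (300,272) are seated. Green (340,175) stands proud, and the cell, bottle and mouse look undisturbed.

```bash
python3 -c "from cell import robot; print(robot.job_done())"
```

```text
the job is handed in; nothing more can be done
None
```

The white, blue and orange tubes were pushed home in that order; green still stands proud, the cell, bottle and mouse look undisturbed, and the job was handed in at about 13 s, with no verdict returned.

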